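Open the braai-tool box and put the tongs away

TASK

Lift the lid of the wooden tool box all the way open until it leans back on its stop, without flinging or slamming it. Then lay the steel tongs down flat on the floor of the box (do not drop them in) and leave the lid open. Leave the mug, the jam jars and the coaster where they are.

Things in the scene. Friction and masses are not known exactly. Their poses are not given: they have to be found in the camera images.
- box: Open-topped plain wooden box, 160 mm (its x) by 260 mm (its y) by 85 mm high, walls and floor 6 mm thick, standing fast on the counter (it does not move). Origin at the centre of its underside; x points from its front (robot side) to its hinge side, z up. The lid lies on its rim. Its long inside is along its y.
- box_lid (a joint): Hinge of the box's flat wooden lid, rad: 0 is closed, 1.57 upright, 1.85 leaning back on its stop (two steel brackets behind the hinge). The lid is 185 mm from hinge line to front edge, 260 mm wide and 10 mm thick, about 0.35 kg, with no handle: it overhangs the box's front wall by 25 mm over its full width, and that lip can be lifted from below. It falls shut from below about 1.55, and past upright sinks back slowly onto the stop; the hinge is lightly damped.
- lid_hinge (a point): Middle of the hinge line, fixed to the box: 80 mm towards box +x of the box's centre and 85 mm above the counter. The hinge line runs along the box's y.
- lid_lip (a point): Middle of the lower front edge of the lid's lip; it moves with the lid (185 mm from the hinge, on the lid's underside; 85 mm above the counter when closed).
- tongs_mid (a point): Centre of the stainless kitchen tongs, locked shut and rigid: 190 mm long (along this point's x), 26 mm wide overall (its y), 20 mm high (its z), about 0.14 kg. This point is half-way along and half-way up, 10 mm above what they lie on; at the middle the legs' outer faces are 26 mm apart and 16 mm high.
- tongs: The same tongs; origin under the centre, at their underside.
- mug_mid (a point): White mug, 82 mm across and 95 mm high, its handle at +y; the point is at its centre, half-way up. Bystander.
- susan: Orange plastic lazy Susan, a disc 200 mm across and 24 mm high, origin at the centre of its underside; it stays put. The two jars stand on it. Bystander.
- jar_a_mid (a point): Glass jam jar with a screw lid, 68 mm across and 100 mm high; the point is at its centre, half-way up. Bystander.
- jar_b_mid (a point): Second jam jar, the same.
- coaster: Round bamboo coaster, 100 mm across, 9 mm thick, flat on the counter; origin at the centre of its underside. Bystander.

How it is judged (in metres and radians):
On the way, in this order (a step that is already met when the one before it is completed fails the run):
1. the lid leans back on its stop while the tongs are still outside the box (value of joint box_lid above 1.76 rad and velocity of joint box_lid below 0.3 rad/s and not (x of tongs_mid in the frame of box between -0.08 and 0.08 m and y of tongs_mid in the frame of box between -0.12 and 0.12 m and z of tongs_mid in the frame of box below 0.03 m and angle between tongs_mid's own x axis and vertical between 1.42 and 1.72 rad)), for 0.2 s.
2. the tongs lie flat in the box (x of tongs_mid in the frame of box between -0.08 and 0.08 m and y of tongs_mid in the frame of box between -0.12 and 0.12 m and z of tongs_mid in the frame of box below 0.03 m and angle between tongs_mid's own x axis and vertical between 1.42 and 1.72 rad), for 0.2 s.
At the end, for the whole second after the job is handed in: The tongs lie level (within 0.15 rad) on the box floor between its walls (their centre under 30 mm above the counter), at rest and let go, and the lid is open on its stop (above 1.76 of 1.85 rad) (all of step 2 and linear speed of tongs below 0.03 m/s and value of joint box_lid above 1.76 rad); the robot touches nothing.
It fails at once if the mug, a jar or the coaster is pushed more than 25 mm (distance of any of mug_mid, jar_a_mid, jar_b_mid, coaster from where it was at the start of the episode above 0.025 m).
It fails at once if the lid is flung open or slams shut (faster than 3 rad/s) (velocity of joint box_lid above 3 rad/s or velocity of joint box_lid below -3 rad/s).
It fails at once if the tongs are dropped from more than about 40 mm (0.9 m/s, not held) (linear speed of tongs above 0.9 m/s and contact force between the fingers and tongs below 0.1 N).
It also fails if it takes over 64 s, if anything falls off the work surface, if the arm or the gripper's body presses on something with over 40 N, if the wrist force passes 120 N, or if a joint passes its speed limit or range.

ROBOT

A 6-joint arm with a two-finger parallel gripper is mounted at the origin on the work surface. World frame = base frame: x ahead of the robot, y to its left, z up, the work surface at z = 0. Lengths are in mm, angles in rad, forces in N, time in s.
With the tool pointing down it reaches from about 350 to 875 mm from the base axis. Payload 4.2 kg.
Tool frame: the origin (TCP) lies at the very end of the fingers, on their centre line; the grasp point (between the pads) lies 19 mm behind it; z points along the fingers, y is the line along which they close (so a half turn about z gives the same grasp; the last joint's range is limited). The gripper opens to 85 mm and grips with 20 to 120 N. Pads are 22 mm wide; open, the fingers measure 114 mm over their backs; the gripper's body (76 mm by 85 mm) begins 54 mm behind the grasp point. The pads swing forward as they close: fully open they stand 13 mm farther back than shut.
Start: joints at [-0.984, 0.385, 0.008, 0, -1.194, -0.259], TCP at [201.241, -591.694, 231.312] pointing down, gripper open.
Joint ranges: [-3.14, 3.14], [-1.21, 2.06], [-1.07, 1.41], [-3.16, 2.05], [-2.99, -0.16], [-3.1, 3.1]. Speed limits (rad/s): [2.79, 2.79, 3.14, 3.14, 3.14, 3.14].

INTERFACE

Orientations are given as a unit quaternion [x, y, z, w].
In Python, from bench import arm gives the robot as it stands.
- The arm moves only by the tool servo_tool, never from a script. Its argument "rows" is a list that holds one entry, the list of rows, each a list of 7 numbers: the finger opening in mm, from 0 to 85.4, then the shift along the tool's x, y, z in mm, then the turn, a rotation vector about the tool's x, y, z in rad. A call has 1 to 10 rows; each row is the pose to reach, as a shift and turn from the pose commanded when the call began, along the tool's axes at that moment; what a row does not reach only later rows make up. A row lasts 1/8 s, in which the tool goes at most 62.5 mm and 10.7 degrees, less where a joint would pass 70% of its speed; a pose out of reach is approached as far as the arm can. A call with a gripper value outside its range is refused whole. The fingers move at their own pace and stop on an object; the grip force is fixed at half the most. Time passes only in rows, so rows that repeat a pose let the fingers close. It gives the time, the measured TCP pose, the force, the opening and the grip force at its end, in the units of the state.
- arm.read_state(): the state, without advancing time (a new reading comes with each control period).
- arm.get_image(name): name is "scene" or "top" or "wrist"; returns the picture (480x640x3 uint8, red, green, blue); there is no depth.
- arm.camera_params(name): a dict with "intrinsics" (3x3 intrinsics, pixels), "R" (3x3) and "t" (3): a world point X has camera coordinates R X + t. Camera axes: x right, y down, z forward; pixel columns grow to the right and rows downward; lengths in mm; the calibration is good to about 2 mm. A picture is of the moment at which its call begins: read the wrist's pose just before it. camera_params takes no time and is no camera call; for the wrist camera it gives the pose at the moment of the call.
- arm.job_done(): hands the job in; it is judged then, once.
The state is a dict: "clock": time; "joints": joint angles; "joint_vel": joint speeds; "joint_efforts": joint torques, N m; "position": TCP position; "ee_rot": TCP orientation; "contact_force": force on the tool from outside, world axes, zero at the start; "wrist_torque": the same for the moment, N m; "gripper_width": finger opening in mm; "grasp_force": force on a finger pad.
Only numpy, scipy, OpenCV 4.12 (cv2) and the standard library are available. Lean on these libraries where they do the work, as an engineer would, in place of code of your own. Each camera call takes 0.05 s, during which the arm holds its last target. There are 200 camera calls.

## Working session

There is one attempt and no reset: what is moved stays moved. The work goes in short steps, Python scripts to look and compute and a tool call to move; the robot and the scene stay as the last step left them, time stands still between calls to the robot, and variables do not carry over. Pictures are saved under pics/ and viewed, at most 10 in all, crops included, and the job is handed in when it is done.

Besides the shell and the picture viewer there is one more tool, called by a JSON object that holds its "api" and its "payload". servo_tool: Moves the arm, as the interface text tells. Its arguments: {"type":"object","properties":{"rows":{"type":"array"}},"required":["rows"]}

```bash
mkdir -p pics
python3 - <<'E'
from bench import arm
import cv2
for n in("scene","top"):
    cv2.imwrite(f"pics/{n}0.png",arm.get_image(n)[:,:,::-1])
    p=arm.camera_params(n);print(n,p)
s=arm.read_state();print(s)
E
```

```text
scene {'intrinsics': array([[568.35945501,   0.        , 324.76270563],
       [  0.        , 568.35945501, 241.91260341],
       [  0.        ,   0.        ,   1.        ]]), 'R': array([[ 0.35762554,  0.93380315, -0.01075407],
       [ 0.49552766, -0.19951153, -0.84536826],
       [-0.7915531 ,  0.29699635, -0.53407571]]), 't': array([-192.06945505, -208.06372949, 1786.32688681])}
top {'intrinsics': array([[537.94636321,   0.        , 318.2103213 ],
       [  0.        , 537.94636321, 233.46865779],
       [  0.        ,   0.        ,   1.        ]]), 'R': array([[ 0.01462335, -0.99974728,  0.01707414],
       [-0.98346335, -0.01746378, -0.1802633 ],
       [ 0.18051592, -0.01415573, -0.98347019]]), 't': array([ -34.14362264,  570.83870387, 1063.4710904 ])}
{'clock': 0.1, 'joints': array([-9.84376077e-01,  3.85482054e-01,  6.77087576e-03, -4.22121304e-04,
       -1.19402731e+00, -2.58609760e-01]), 'joint_vel': array([ 0.00051652, -0.00013076,  0.00266818,  0.00122556, -0.00023248,
       -0.00087917]), 'joint_efforts': array([-2.98817140e-04, -3.93320775e+01,  1.88929725e+01,  4.19791505e+00,
       -2.57964399e-03,  1.58773464e-06]), 'position': array([ 201.08097969, -591.216147  ,  230.3347346 ]), 'ee_rot': array([-1.63095466e-01,  9.86609795e-01,  9.66128342e-04, -2.19267617e-04]), 'contact_force': array([0.10150339, 0.84416649, 0.33679362]), 'wrist_torque': array([ 0.02277055,  0.04524951, -0.0215071 ]), 'grasp_force': 0.0, 'gripper_width': 85.51222394797783}
```

View pics/scene0.png

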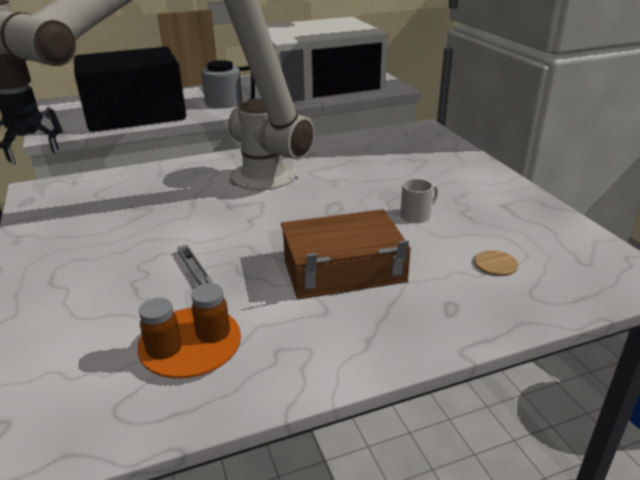

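View pics/top0.png

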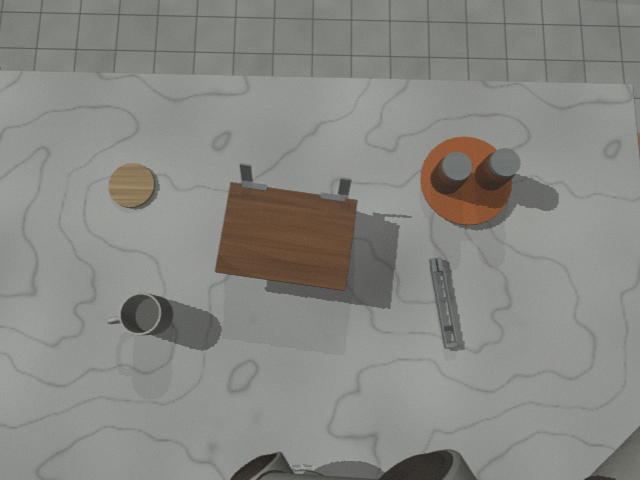

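The top view shows the lid corners at about (231,183), (357,200), (346,290) and (216,272). The tongs run from (436,259) to (456,348). The mug is at (140,315), the coaster at (132,186) and the jars at upper right.

```bash
cat > h.py <<'E'
import numpy as np
from bench import arm
from scipy.spatial.transform import Rotation as Ro
def ray(n,u,v,z,p=None):
    p=p or arm.camera_params(n);R,t,K=map(np.array,(p["R"],p["t"],p["intrinsics"]))
    d=R.T@np.linalg.solve(K,[u,v,1.]);c=-R.T@t
    return c+d*(z-c[2])/d[2]
def st():
    s=arm.read_state();print(s["clock"],s["position"].round(1),s["ee_rot"].round(3),s["contact_force"].round(1),s["gripper_width"].round(1),s["grasp_force"])
    return s
def rel(pos,R=None):
    s=arm.read_state();T=Ro.from_quat(s["ee_rot"])
    d=T.inv().apply(np.array(pos)-s["position"]);print("shift",d.round(1),end=" ")
    if R is not None: print("turn",(T.inv()*R).as_rotvec().round(3),end="")
    print()
E
python3 - <<'E'
from h import *
c=[ray("top",u,v,95) for u,v in((231,183),(357,200),(346,290),(216,272))]
for q in c:print(q.round(1))
f=c[2]-c[3];print("front yaw of y axis",np.degrees(np.arctan2(-f[1],-f[0])), [np.linalg.norm(c[i]-c[i-1]).round() for i in range(4)])
e=c[1]-c[0];print(np.degrees(np.arctan2(-e[1],-e[0])))
a,b=ray("top",436,259,15),ray("top",456,348,15);print("tongs",a.round(1),b.round(1),((a+b)/2).round(1),np.linalg.norm(a-b),np.degrees(np.arctan2(*(a-b)[1::-1])))
print("mug",ray("top",146,313,95),"coaster",ray("top",132,186,9),"jars",ray("top",456,167,100),ray("top",504,163,100))
s=st();print(Ro.from_quat(s["ee_rot"]).as_matrix().round(3))
p=arm.camera_params("wrist");print(p["R"].round(2),p["intrinsics"])
E
```

```text
[664.1 153.6  95. ]
[ 633.5 -101.6   95. ]
[452.  -80.3  95. ]
[483.1 175.   95. ]
front yaw of y axis 83.04638507773004 [np.float64(182.0), np.float64(257.0), np.float64(183.0), np.float64(257.0)]
83.17404635470929
tongs [ 527.2 -277.6   15. ] [ 341.9 -314.5   15. ] [ 434.6 -296.1   15. ] 188.95822685986354 11.279448583353677
mug [401.52421715 305.77977186  95.        ] coaster [677.12047147 381.50618351   9.        ] jars [ 705.28078478 -303.11569028  100.        ] [ 715.76703603 -401.98366299  100.        ]Traceback (most recent call last):
  File "<stdin>", line 8, in <module>
  File "h.py", line 9, in st
    s=arm.read_state();print(s["clock"],s["position"].round(1),s["ee_rot"].round(3),s["contact_force"].round(1),s["gripper_width"].round(1),s["grasp_force"])
                                                                                                                ^^^^^^^^^^^^^^^^^^^^^^^^
AttributeError: 'float' object has no attribute 'round'
```

```bash
sed -i 's/s\["gripper_width"\].round(1)/round(s["gripper_width"],1)/' h.py
cat >> h.py <<'E'
yaw=np.radians(-6.9);C=np.array([570.6,35.2,0])
xb=np.array([np.cos(yaw),np.sin(yaw),0]);yb=np.array([-xb[1],xb[0],0]);zz=np.array([0,0,1.])
def W(x,y,z): return C+x*xb+y*yb+z*zz
def frame(xt,zt): return Ro.from_matrix(np.array([xt,np.cross(zt,xt),zt]).T)
t25=np.radians(25);RL=frame(-xb,yb*np.cos(t25)-zz*np.sin(t25))
E
python3 - <<'E'
from h import *
st();rel(W(-97,-200,90),RL);print(RL.as_matrix().round(3))
E
```

```text
0.1 [ 201.1 -591.2  230.3] [-0.163  0.987  0.001 -0.   ] [0.1 0.8 0.3] 85.5 0.0
shift [-377.4  335.7  141. ] turn [-1.113 -0.254  0.398]
[[-0.993  0.051  0.109]
 [ 0.12   0.42   0.9  ]
 [ 0.     0.906 -0.423]]
```

{"api": "servo_tool", "payload": {"rows": [[[0,-377,336,141,-1.113,-0.254,0.398],[0,-377,336,141,-1.113,-0.254,0.398],[0,-377,336,141,-1.113,-0.254,0.398],[0,-377,336,141,-1.113,-0.254,0.398],[0,-377,336,141,-1.113,-0.254,0.398],[0,-377,336,141,-1.113,-0.254,0.398],[0,-377,336,141,-1.113,-0.254,0.398],[0,-377,336,141,-1.113,-0.254,0.398],[0,-377,336,141,-1.113,-0.254,0.398],[0,-377,336,141,-1.113,-0.254,0.398]]]}}

```text
clock: 1.35
position: [450.0, -151.0, 89.9]
ee_rot: [0.049, 0.842, 0.536, 0.031]
contact_force: [0.2, -0.2, 0.5]
gripper_width: -0.1
grasp_force: 0.0
```

Run:
```python
from h import *
s=st();print(s["joints"].round(2));rel(W(-97,-200,90),RL);rel(W(-97,-102,40),RL)
import cv2
a=cv2.hconcat([arm.get_image("scene")[100:400,150:550],arm.get_image("top")[130:430,150:550]])
cv2.imwrite("pics/a1.png",a[:,:,::-1])
```

```text
1.35 [ 450.  -151.    89.9] [0.049 0.842 0.536 0.031] [ 0.2 -0.2  0.5] -0.1 0.0
[-0.62  0.69 -0.05 -0.92 -1.6  -0.7 ]
shift [-0.3 -0.2 -0.7] turn [-0.001 -0.003  0.001]
shift [ -0.7  -4.  109.3] turn [-0.001 -0.003  0.001]
```

View pics/a1.png

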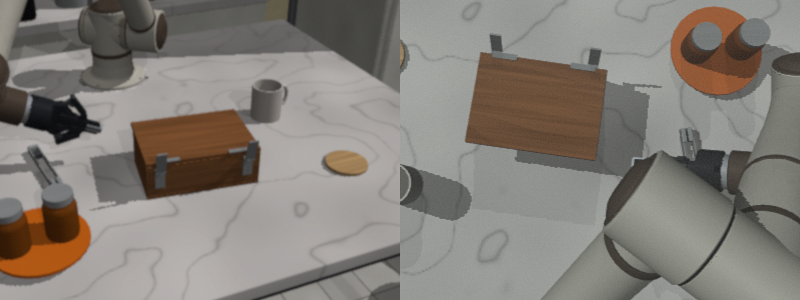

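The pose is as planned: the closed fingers sit to the right of the lip, clear of the tongs. Next I slide them under the lip and compute the lifting arc.

{"api": "servo_tool", "payload": {"rows": [[[0,-0.5,-2,50,0,0,0],[0,-0.5,-4,80,0,0,0],[0,-0.5,-4,109,0,0,0],[0,-0.5,-4,109,0,0,0]]]}}

```text
clock: 1.95
position: [461.6, -55.9, 40.3]
ee_rot: [0.051, 0.842, 0.536, 0.032]
contact_force: [-0.7, -0.4, 0.5]
gripper_width: 0.2
grasp_force: 0.0
```

```bash
cat >> h.py <<'E'
def P(th,r,back=0,yt=-102):
    h=11*abs(np.sin(th))+16*abs(np.cos(th))+back
    x=80-r*np.cos(th)-h*np.sin(th); z=85+r*np.sin(th)-h*np.cos(th)-(130+yt)*np.tan(t25)
    return W(x,yt,z)
E
python3 - <<'E'
from h import *
s=st();p0=s["position"];print(s["joints"].round(2))
for i,th in enumerate(np.arange(0,1.86,.06)):
    r=np.interp(th,[0,.5,1.2,1.85],[173,170,150,120])
    print(round(th,2),RL.inv().apply(P(th,r)-p0).round(0),P(th,r).round(0))
E
```

```text
1.95 [461.6 -55.9  40.3] [0.051 0.842 0.536 0.032] [-0.7 -0.4  0.5] 0.2 0.0
[-0.49  0.73 -0.17 -1.02 -1.44 -0.62]
0.0 [-4. 15. -5.] [466. -55.  56.]
0.06 [-4. 24. -9.] [466. -55.  66.]
0.12 [ -4.  33. -13.] [466. -55.  75.]
0.18 [ -5.  41. -18.] [467. -55.  85.]
0.24 [ -6.  50. -22.] [468. -55.  95.]
0.3 [ -8.  59. -26.] [470. -55. 105.]
0.36 [-11.  68. -30.] [472. -56. 114.]
0.42 [-14.  77. -34.] [476. -56. 124.]
0.48 [-17.  85. -38.] [479. -56. 133.]
0.54 [-22.  93. -42.] [484. -57. 142.]
0.6 [-28. 100. -45.] [490. -58. 150.]
0.66 [-35. 107. -48.] [496. -59. 158.]
0.72 [-41. 114. -51.] [503. -59. 165.]
0.78 [-49. 120. -54.] [510. -60. 172.]
0.84 [-56. 126. -57.] [518. -61. 179.]
0.9 [-64. 131. -60.] [525. -62. 185.]
0.96 [-72. 136. -62.] [534. -63. 190.]
1.02 [-81. 141. -64.] [542. -64. 195.]
1.08 [-90. 145. -66.] [551. -65. 199.]
1.14 [-99. 148. -67.] [560. -66. 203.]
1.2 [-108.  151.  -69.] [569. -67. 206.]
1.26 [-118.  152.  -69.] [579. -69. 207.]
1.32 [-127.  153.  -70.] [588. -70. 208.]
1.38 [-137.  153.  -70.] [598. -71. 208.]
1.44 [-146.  153.  -69.] [607. -72. 208.]
1.5 [-156.  152.  -69.] [616. -73. 207.]
1.56 [-165.  150.  -68.] [625. -74. 205.]
1.62 [-172.  148.  -67.] [632. -75. 203.]
1.68 [-179.  146.  -66.] [639. -76. 200.]
1.74 [-185.  143.  -65.] [645. -77. 198.]
1.8 [-191.  140.  -64.] [651. -77. 194.]
1.86 [-197.  137.  -62.] [657. -78. 191.]
```

{"api": "servo_tool", "payload": {"rows": [[[0,-2,15,-5,0,0,0],[0,-3,24,-9,0,0,0],[0,-3,33,-13,0,0,0],[0,-4,42,-18,0,0,0],[0,-6,50,-22,0,0,0],[0,-8,59,-26,0,0,0],[0,-11,68,-30,0,0,0],[0,-14,77,-34,0,0,0],[0,-17,85,-38,0,0,0],[0,-22,93,-42,0,0,0]]]}}

```text
clock: 3.2
position: [483.7, -56.7, 143.2]
ee_rot: [0.05, 0.842, 0.536, 0.032]
contact_force: [-0.4, -0.5, -2.2]
gripper_width: 0.2
grasp_force: 1.0
```

Run:
```python
from h import *
s=st();print(s["joints"].round(2))
import cv2
a=cv2.hconcat([arm.get_image("scene")[100:400,150:550],arm.get_image("top")[130:430,150:550]])
cv2.imwrite("pics/a2.png",a[:,:,::-1])
```

```text
3.2 [483.7 -56.7 143.2] [0.05  0.842 0.536 0.032] [-0.4 -0.5 -2.2] 0.2 1.0182373446878046
[-0.47  0.57 -0.1  -1.02 -1.55 -0.83]
```

View pics/a2.png

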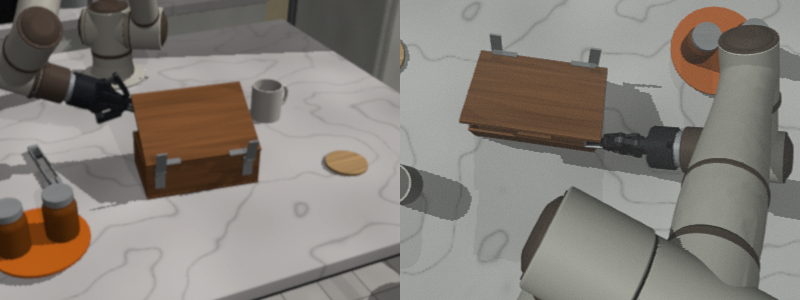

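The lid is raised to about 0.5 rad and rests on the fingers. I continue along the arc.

{"api": "servo_tool", "payload": {"rows": [[[0,-6,7,-3,0,0,0],[0,-13,14,-6,0,0,0],[0,-19,21,-9,0,0,0],[0,-27,27,-12,0,0,0],[0,-34,33,-15,0,0,0],[0,-42,38,-18,0,0,0],[0,-50,43,-20,0,0,0],[0,-59,48,-22,0,0,0],[0,-68,52,-24,0,0,0],[0,-77,55,-25,0,0,0]]]}}

```text
clock: 4.55
position: [561.3, -65.8, 203.3]
ee_rot: [0.05, 0.842, 0.536, 0.033]
contact_force: [-1.3, -0.6, 0.6]
gripper_width: 0.2
grasp_force: 0.6
```

{"api": "servo_tool", "payload": {"rows": [[[0,-9,3,-2,0,0,0],[0,-19,4,-2,0,0,0],[0,-28,5,-3,0,0,0],[0,-38,5,-3,0,0,0],[0,-47,5,-2,0,0,0],[0,-56,4,-2,0,0,0],[0,-63,2,-1,0,0,0],[0,-69,0,0,0,0,0],[0,-75,-2,1,0,0,0],[0,-80,-5,2,0,0,0]]]}}

```text
clock: 5.8
position: [640.3, -75.6, 197.5]
ee_rot: [0.05, 0.842, 0.536, 0.032]
contact_force: [0.2, 0.0, -0.9]
gripper_width: -0.1
grasp_force: 0.0
```

Run:
```python
from h import *
s=st();print(s["joints"].round(2))
import cv2
a=cv2.hconcat([arm.get_image("scene")[100:400,150:550],arm.get_image("top")[130:430,150:550]])
cv2.imwrite("pics/a3.png",a[:,:,::-1])
```

```text
5.8 [640.3 -75.6 197.5] [0.05  0.842 0.536 0.032] [ 0.2  0.  -0.9] -0.1 0.0
[-0.4   0.67  0.3  -1.06 -1.66 -1.12]
```

View pics/a3.png

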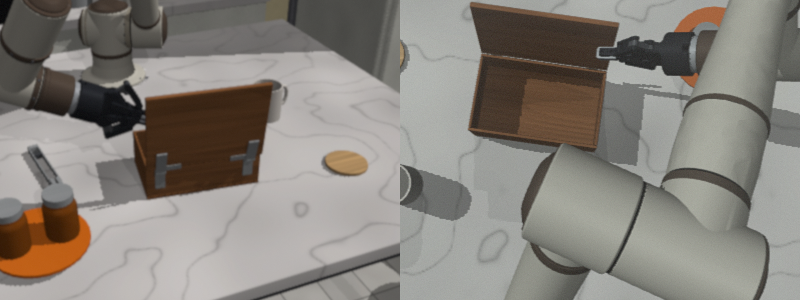

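The lid is past upright. I follow it a little further, then back off away from the lid.

{"api": "servo_tool", "payload": {"rows": [[[0,-4,-2,1,0,0,0],[0,-8,-4,2,0,0,0],[0,-10,-6,3,0,0,0],[0,-10,-6,3,0,0,0],[0,0,-6,0,0,0,0],[0,20,0,-20,0,0,0],[0,40,0,-70,0,0,0],[0,60,20,-120,0,0,0]]]}}

```text
clock: 6.9
position: [565.7, -169.6, 267.2]
ee_rot: [0.051, 0.842, 0.536, 0.031]
contact_force: [0.5, -0.6, -0.5]
gripper_width: 0.1
grasp_force: 0.0
```

Run:
```python
from h import *
s=st();print(s["joints"].round(2))
# tongs grasp target: tool down, closing dir perpendicular to tongs axis
T=np.array([434.6,-296.1,0]);a=np.radians(11.3);ax=np.array([np.cos(a),np.sin(a),0])
R=frame(-ax,-zz);rel(T+[0,0,150],R);rel(T+[0,0,150],frame(ax,-zz))
import cv2
a=cv2.hconcat([arm.get_image("scene")[100:400,150:550],arm.get_image("top")[130:430,150:550]])
cv2.imwrite("pics/a4.png",a[:,:,::-1])
```

```text
6.9 [ 565.7 -169.6  267.2] [0.051 0.842 0.536 0.031] [ 0.5 -0.6 -0.5] 0.1 0.0
[-0.56  0.58  0.33 -1.01 -1.84 -1.14]
shift [ 114.6 -166.3  -78.3] turn [ 1.124  0.178 -0.284]
shift [ 114.6 -166.3  -78.3] turn [ 0.243 -1.537  2.415]
```

View pics/a4.png

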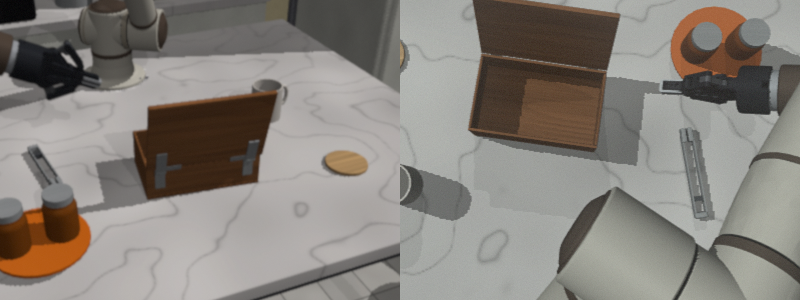

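The lid leans back on its stop. The tongs are undisturbed, running (686,130) to (704,217) in the crop. I go above them.

{"api": "servo_tool", "payload": {"rows": [[[60,115,-166,-78,1.124,0.178,-0.284],[60,115,-166,-78,1.124,0.178,-0.284],[60,115,-166,-78,1.124,0.178,-0.284],[60,115,-166,-78,1.124,0.178,-0.284],[60,115,-166,-78,1.124,0.178,-0.284],[60,115,-166,-78,1.124,0.178,-0.284],[60,115,-166,-78,1.124,0.178,-0.284],[60,115,-166,-78,1.124,0.178,-0.284],[60,115,-166,-78,1.124,0.178,-0.284]]]}}

```text
clock: 8.12
position: [437.2, -294.7, 149.8]
ee_rot: [-0.098, 0.995, -0.0, 0.002]
contact_force: [-0.5, 0.1, 0.1]
gripper_width: 59.9
grasp_force: 0.0
```

Run:
```python
from h import *
s=st();print(s["joints"].round(2))
p=arm.camera_params("wrist");print({k:np.round(v,3).tolist() for k,v in p.items()})
import cv2
cv2.imwrite("pics/w1.png",arm.get_image("wrist")[:,:,::-1])
```

```text
8.125 [ 437.2 -294.7  149.8] [-0.098  0.995 -0.     0.002] [-0.5  0.1  0.1] 59.9 0.0
[-0.29  0.3  -0.35 -0.   -0.92 -1.09]
{'intrinsics': [[387.834, 0.0, 321.214], [0.0, 387.834, 236.675], [0.0, 0.0, 1.0]], 'R': [[-0.196, 0.981, -0.001], [0.925, 0.185, 0.332], [0.326, 0.064, -0.943]], 't': [375.292, -367.002, 180.059]}
```

View pics/w1.png

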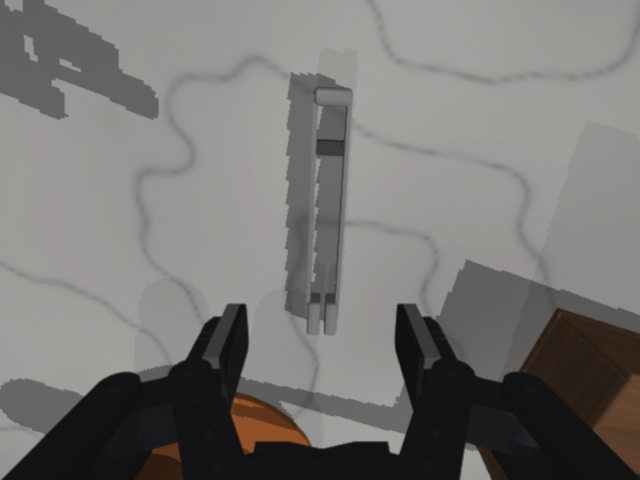

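The wrist view shows the tongs from (333,88) at the robot-side end to (322,333) at the far end, nearly parallel to the image columns.

Run:
```python
from h import *
a=ray("wrist",333,88,18);b=ray("wrist",322,334,8)
m=(a+b)/2;d=b-a;print(a,b,m,np.linalg.norm(d[:2]),np.degrees(np.arctan2(d[1],d[0])))
ax=d*[1,1,0];ax/=np.linalg.norm(ax);T=m*[1,1,0]
rel(T+[0,0,60],frame(-ax,-zz));rel(T+[0,0,5],frame(-ax,-zz))
```

```text
[ 345.55791884 -305.87152716   18.        ] [ 538.70269159 -274.59892805    8.        ] [ 442.13030522 -290.2352276    13.        ] 195.66011012097232 9.197101251170533
shift [-5.3  3.8 89.7] turn [-0.001  0.003  0.036]
shift [ -5.1   3.9 144.7] turn [-0.001  0.003  0.036]
```

{"api": "servo_tool", "payload": {"rows": [[[60,-3,3,60,0,0,0.025],[60,-3,3,110,0,0,0.025],[60,-3,3,138,0,0,0.025],[60,-3,3,148,0,0,0.025],[10,-3,3,148,0,0,0.025],[10,-3,3,148,0,0,0.025],[10,-3,3,148,0,0,0.025],[10,-3,3,148,0,0,0.025],[10,-3,3,148,0,0,0.025],[10,-3,3,148,0,0,0.025]]]}}

```text
clock: 9.43
position: [441.2, -291.2, 2.7]
ee_rot: [-0.087, 0.996, -0.001, 0.003]
contact_force: [0.0, -0.3, 6.6]
gripper_width: 24.3
grasp_force: 60.5
```

{"api": "servo_tool", "payload": {"rows": [[[10,0,0,-10,0,0,0],[10,0,0,-40,0,0,0],[10,0,0,-90,0,0,0],[10,0,0,-140,0,0,0],[10,0,0,-160,0,0,0],[10,0,0,-160,0,0,0]]]}}

```text
clock: 10.18
position: [440.3, -290.6, 163.1]
ee_rot: [-0.086, 0.996, -0.001, 0.003]
contact_force: [-0.1, -0.7, -1.7]
gripper_width: 24.7
grasp_force: 59.6
```

Run:
```python
from h import *
s=st();print(s["joints"].round(2))
rel(W(-8,0,163),frame(-yb,-zz))
import cv2
cv2.imwrite("pics/w2.png",cv2.hconcat([arm.get_image("wrist")[50:450,120:520],arm.get_image("scene")[100:500,50:450]])[:,:,::-1])
```

```text
10.175 [ 440.3 -290.6  163.1] [-0.086  0.996 -0.001  0.003] [-0.1 -0.7 -1.7] 24.7 59.62322652339935
[-0.28  0.28 -0.33 -0.   -0.95 -1.12]
shift [-176.7  300.9    0.4] turn [-0.007  0.004 -1.278]Traceback (most recent call last):
  File "<stdin>", line 5, in <module>
cv2.error: OpenCV(4.12.0) /io/opencv/modules/core/src/matrix_operations.cpp:64: error: (-215:Assertion failed) src[i].dims <= 2 && src[i].rows == src[0].rows && src[i].type() == src[0].type() in function 'hconcat'
```

{"api": "servo_tool", "payload": {"rows": [[[10,-177,301,0,-0.007,0.004,-1.278],[10,-177,301,0,-0.007,0.004,-1.278],[10,-177,301,0,-0.007,0.004,-1.278],[10,-177,301,0,-0.007,0.004,-1.278],[10,-177,301,0,-0.007,0.004,-1.278],[10,-177,301,0,-0.007,0.004,-1.278],[10,-177,301,0,-0.007,0.004,-1.278],[10,-177,301,0,-0.007,0.004,-1.278],[10,-177,301,0,-0.007,0.004,-1.278]]]}}

```text
clock: 11.4
position: [561.6, 35.8, 160.2]
ee_rot: [-0.662, 0.749, 0.002, -0.002]
contact_force: [0.4, 0.2, -1.3]
gripper_width: 24.4
grasp_force: 59.6
```

Run:
```python
from h import *
s=st();print(s["joints"].round(2))
rel(W(-8,0,163),frame(-yb,-zz))
import cv2
cv2.imwrite("pics/w2.png",cv2.hconcat([arm.get_image("wrist")[50:430,120:520],arm.get_image("scene")[100:480,150:550]])[:,:,::-1])
```

```text
11.4 [561.6  35.8 160.2] [-0.662  0.749  0.002 -0.002] [ 0.4  0.2 -1.3] 24.4 59.62043344974518
[ 0.35  0.34 -0.24 -0.   -0.99 -0.47]
shift [-0.5 -1.  -2.8] turn [ 0.007 -0.001 -0.002]
```

View pics/w2.png

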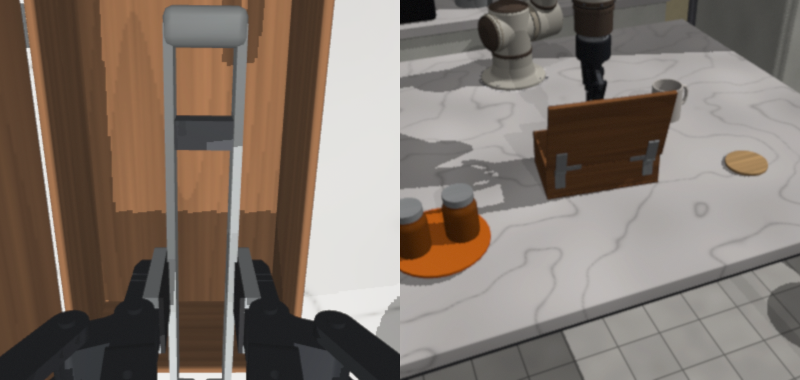

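Run:
```python
from h import *
for v in (55,85,97):
  q=ray("wrist",325,v,176);d=q-C;print(v,d@xb,d@yb)
# box rim walls at image row 300: crop cols ~57..70 / 325 ; row 5
for u,v in((145,60),(450,60),(188,400),(418,400)):
  d=ray("wrist",u,v,85)-C;print(u,v,d@xb,d@yb)
```

```text
55 -9.048754435230808 -98.82535863407524
85 -9.066340729738696 -90.44960489790964
97 -9.073610772451124 -86.98713090245657
145 60 82.20664309953708 -105.97075010366105
450 60 -74.8307456168569 -105.87051288507215
188 400 84.80760732959749 110.84429100775327
418 400 -75.92544226911859 111.75469442063888
```

{"api": "servo_tool", "payload": {"rows": [[[10,0,0,40,0.006,0,0],[10,0,0,80,0.006,0,0],[10,0,0,110,0.006,0,0],[10,0,0,130,0.006,0,0],[10,0,0,140,0.006,0,0],[10,0,0,146,0.006,0,0],[10,0,0,146,0.006,0,0]]]}}

```text
clock: 12.38
position: [561.9, 36.4, 15.6]
ee_rot: [-0.663, 0.748, -0.001, 0.001]
contact_force: [0.2, 0.8, -1.2]
gripper_width: 24.5
grasp_force: 59.6
```

{"api": "servo_tool", "payload": {"rows": [[[10,0,0,2,0,0,0],[10,0,0,4,0,0,0],[10,0,0,5,0,0,0],[10,0,0,5,0,0,0]]]}}

```text
clock: 12.88
position: [561.7, 36.4, 10.3]
ee_rot: [-0.663, 0.748, -0.0, 0.001]
contact_force: [-0.9, -0.1, -0.2]
gripper_width: 24.5
grasp_force: 59.6
```

{"api": "servo_tool", "payload": {"rows": [[[10,0,0,1,0,0,0],[10,0,0,1.5,0,0,0],[10,0,0,2,0,0,0],[10,0,0,2,0,0,0]]]}}

```text
clock: 13.38
position: [561.7, 36.4, 8.8]
ee_rot: [-0.663, 0.748, -0.001, 0.001]
contact_force: [-1.9, -0.0, 4.4]
gripper_width: 24.6
grasp_force: 60.2
```

Contact with the floor shows as 4.4 N upwards. I release slowly and withdraw, up first and then towards the robot.

{"api": "servo_tool", "payload": {"rows": [[[30,0,0,0,0,0,0],[40,0,0,0,0,0,0],[48,0,0,-2,0,0,0],[48,0,0,-10,0,0,0],[48,0,0,-40,0,0,0],[48,0,0,-90,0,0,0],[48,0,0,-140,0,0,0],[48,0,0,-200,0,0,0],[48,0,0,-230,0,0,0],[48,0,0,-230,0,0,0]]]}}

```text
clock: 14.62
position: [562.6, 36.7, 242.2]
ee_rot: [-0.664, 0.748, -0.002, 0.004]
contact_force: [0.4, -0.1, -0.9]
gripper_width: 47.9
grasp_force: 0.0
```

Run:
```python
from h import *
s=st()
import cv2
cv2.imwrite("pics/w3.png",cv2.hconcat([arm.get_image("wrist")[20:460,120:520],cv2.copyMakeBorder(arm.get_image("top")[100:400,150:550],0,140,0,0,0)])[:,:,::-1])
```

```text
14.625 [562.6  36.7 242.2] [-0.664  0.748 -0.002  0.004] [ 0.4 -0.1 -0.9] 47.9 0.0
```

View pics/w3.png

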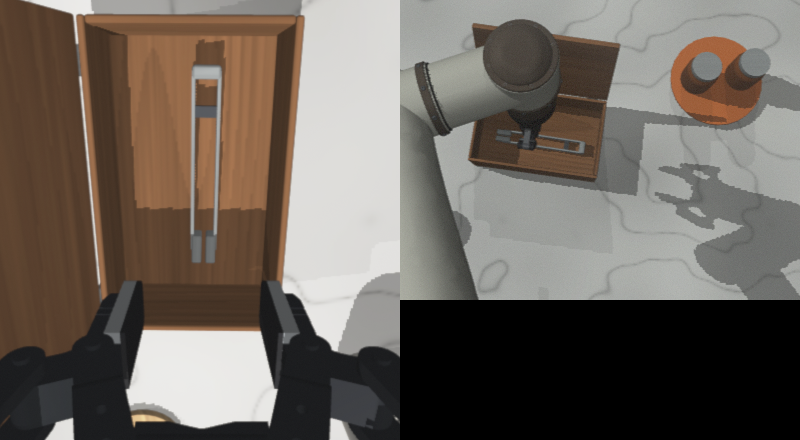

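The tongs lie flat on the box floor, (206,70) to (203,262) in the crop. The lid is open and the gripper is clear, so I hand the job in.

```bash
python3 -c "
from bench import arm
print(arm.job_done())"
```

```text
the job is handed in; nothing more can be done
None
```

I handed the job in at about 14.7 s on the robot's clock: the lid leans back open, the tongs lie flat on the box floor, and the arm never went near the mug, jars or coaster; the hand-in returned no verdict.

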